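Feed one spacer disc onto the round sensor pad

TASK

Press the red plunger of the blue spacer feeder all the way down once so that a single white disc comes out, and let it spring back up. Then push that disc across the table with the fingertips, never lifting it, until it lies flat wholly inside the round dark pad (not the square one). Leave the other two discs in the feeder and do not disturb the tape, tools and cups around.

Things in the scene. Friction and masses are not known exactly. Their poses are not given: they have to be found in the camera images.
- feeder: Blue spacer feeder fixed on the green table (top z = 0), 51 mm wide (78 over its 4 mm high foot flanges), 44 high. Origin on the table under the axis of its magazine, a 43 mm square well, open on top, clear front. Outlet: a 13 mm high slot at table height, facing its own -x; outer front face 25 mm from the origin towards -x, rear 109 mm towards +x.
- pusher (a joint): Travel in m of the aluminium tongue (2 to 8 mm above the table) that the plunger drives out of the outlet, 3 times the plunger's travel: 0 in, 0.078 out. Out, it has slid the lowest disc flat along the table to about 75 mm from the feeder's origin along -x (more if quick). As the plunger rises it draws back and the next disc drops; another press would push that one out.
- plunger (a joint): Vertical travel of the feeder's plunger in m: 0 up, 0.026 fully down on its stop. A spring takes about 3 N to start and 9 N at the bottom, and raises it again when let go.
- plunger_top (a point): Centre of the top face of the red round plunger cap, 34 mm across, 80 mm above the table when up and 54 mm when down; 70 mm from the feeder's origin along its +x. It moves with the plunger.
- disc_1: The lowest disc in the feeder, the one that is pushed out: white plastic spacer disc, 40 mm across, 10 mm thick, about 25 g, loose; origin at the centre of its underside, z along its axis. It slides on the table.
- disc_2: The second disc, resting on the first in the magazine, same size (white plastic spacer disc, 40 mm across, 10 mm thick, about 25 g, loose; origin at the centre of its underside, z along its axis).
- disc_3: The third, uppermost disc in the magazine, same size (white plastic spacer disc, 40 mm across, 10 mm thick, about 25 g, loose; origin at the centre of its underside, z along its axis).
- round_pad: The target: a dark grey round pad 64 mm across, printed in the middle of a white 96 mm square film on the table, to one side of the feeder's outlet. Flat print under 1 mm thick that nothing catches on; origin at the pad's centre, on the table.
- square_pad: Not the target: a like film with a dark grey 56 mm square pad, on the other side of the outlet; origin at its centre. Flat print.
- tape_ring: Loose roll of amber tape lying flat, 72 mm outside, 52 mm inside, 24 mm high, origin under its centre. Leave it alone.
- cutter: Loose red hand tape cutter, 75 x 30 mm, 48 mm high with its small amber roll, origin under its centre. Leave it alone.
- green_rolls: Loose upright column of green tape rolls, 68 mm across, 150 mm high, origin under its centre. Leave it alone.
- flask: Loose steel drinking flask with black cap, 66 mm across, 200 mm high, origin under its centre. Leave it alone.
- screwdriver: Loose screwdriver with orange handle, 170 mm long, lying on the table along its own x. Leave it alone.
- mug: Loose white mug, 76 mm across without its handle, 85 mm high, origin under its centre. Leave it alone.
Things that resemble listed ones, but are neither listed nor needed, are in the scene too. Of the things like the feeder, leave any that is orange or purple; of the rest the smaller one is meant.

How it is judged:
On the way, in this order (a step that is already met when the one before it is completed fails the run):
1. the plunger is pressed fully down and the lowest disc has come out of the feeder (value of joint plunger above 0.023 m and x of disc_1 in the frame of feeder below -0.06 m), for 0.05 s.
2. the plunger is back up, the disc still lying off the pad (value of joint plunger below 0.004 m and horizontal distance between disc_1 and round_pad above 0.02 m), for 0.1 s.
At the end, for the whole second after the job is handed in: The ejected disc lies flat and still on the table with its centre within 12 mm of the round pad's centre (so wholly inside it), the plunger is up (within 4 mm), and the other two discs lie flat in the magazine, dropped down one place (horizontal distance between disc_1 and round_pad below 0.012 m and height (world z) of each of disc_1, disc_2 below 0.004 m and angle between disc_1's own z axis and vertical below 0.1 rad and linear speed of disc_1 below 0.01 m/s and value of joint plunger below 0.004 m and horizontal distance between each of disc_2, disc_3 and feeder below 0.01 m and angle between each of disc_2, disc_3's own z axis and vertical below 0.15 rad and height (world z) of disc_3 below 0.014 m); the robot touches nothing.
It fails at once if the ejected disc is lifted more than 12 mm off the table or turned over (height (world z) of disc_1 above 0.012 m or angle between disc_1's own z axis and vertical above 1 rad).
It fails at once if a second disc leaves the magazine (horizontal distance between any of disc_2, disc_3 and feeder above 0.02 m or height (world z) of any of disc_2, disc_3 above 0.035 m).
It fails at once if a bystander is moved more than 20 mm (distance of any of tape_ring, cutter, green_rolls, flask, screwdriver, mug from where it was at the start of the episode above 0.02 m).
It also fails if it takes over 48 s, if anything falls off the work surface, if the arm or the gripper's body presses on something with over 40 N, if the wrist force passes 120 N, or if a joint passes its speed limit or range.

ROBOT

A 6-joint arm with a two-finger parallel gripper is mounted at the origin on the work surface. World frame = base frame: x ahead of the robot, y to its left, z up, the work surface at z = 0. Lengths are in m, angles in rad, forces in N, time in s.
With the tool pointing down it reaches from about 0.35 to 0.975 m from the base axis. Payload 7.1 kg.
Tool frame: the origin (TCP) lies at the very end of the fingers, on their centre line; the grasp point (between the pads) lies 19 mm behind it (robot.tcp_to_grasp is the distance from the TCP to the grasp point, in m); y points along the fingers, z is the direction in which the jaws open and shut, and the axes are right-handed (so a half turn about y gives the same grasp; the last joint's range is limited). The gripper opens to 88 mm and grips with 3 to 60 N. Pads are 20 mm wide; open, the fingers measure 115 mm over their backs; the gripper's body (75 mm by 178 mm) begins 61 mm behind the grasp point.
Start: joints at [1.226, 0.423, 1.63, -0, 1.089, -0.019], TCP at [0.2, 0.592, 0.223] pointing down, gripper open.
Joint ranges: [-3, 3], [-0.9, 2.11], [0.09, 2.58], [-1.31, 4.45], [0.11, 2.69], [-2.54, 2.54]. Speed limits (rad/s): [2.39, 2.39, 3.01, 3.14, 3.14, 3.14].

INTERFACE

Orientations are given as a unit quaternion [w, x, y, z].
In Python, from station import robot gives the robot as it stands.
- The arm moves only by the tool send_rows, never from a script. Its argument "plan" is a list of rows, each a list of 7 numbers: the shift along the world's x, y, z in cm, then the turn, a rotation vector about the world's x, y, z in degrees, then the opening, from 0 (shut) to 1 (fully open). In form: [[dx, dy, dz, rx, ry, rz, jaw], ...]. A call has 1 to 20 rows; each row shifts and turns the commanded pose from where the row before left it; what a row does not reach is not made up. A row lasts 1/8 s, in which the tool goes at most 62.5 mm and 10.7 degrees, less where a joint would pass 70% of its speed; a pose out of reach is approached as far as the arm can. A call with a gripper value outside its range is refused whole. The fingers move at their own pace and stop on an object; "grip_force" is the grip in N (left out, the last holds). Time passes only in rows, so rows that do not move let the fingers close. It gives the time, the measured TCP pose, the force and the opening at its end, in the units of the state.
- robot.get_obs(): the state, without advancing time (a new reading comes with each control period).
- robot.snapshot(name): name is "scene" or "top"; returns a dict with "color" (420x560x3 uint8, blue, green, red), "z_map" (420x560 float32, m along the optical axis (not along the pixel's ray), 0 where there is no reading), "fov_y" (degrees; the focal length in pixels is half the picture's height over the tangent of half this angle, whatever the lens; pixels are square), "cx", "cy" (the principal point, pixels), "pose" (4x4, takes a point from camera to world coordinates). Camera axes: x right, y down, z forward; pixel columns grow to the right and rows downward; lengths in m; the calibration is good to about 2 mm. A picture is of the moment at which its call begins.
- robot.hand_in(): hands the job in, once; it reports no verdict.
Trained networks look in the newest picture that a camera, given by its name, has taken for a name from the list of things; names that differ only in an ending like _2 or _b are one class to them, and where a whole thing is asked for, a point or a joint stands for the part that bears it (a point fixed in the world has none). Each returns a list of dicts, best first, with "p" (0 to 1); they miss things now and then, are a little off and sometimes report something else, mostly with a low value. They report only what shows in the picture. A call takes as long as a camera call. They do not tell look-alikes from the thing itself.
- robot.spot_in(camera, thing): "box" ([centre column, centre row, width, height] in pixels, round what is visible of it).
The state is a dict: "time_s": time; "joints": joint angles; "dq": joint speeds; "effort": joint torques, N m; "tool_pos": TCP position; "ee_rot": TCP orientation; "ft_force": force on the tool from outside, world axes, zero at the start; "moment": the same for the moment, N m; "opening": finger opening in m.
Only numpy, scipy, OpenCV 4.12 (cv2) and the standard library are available. Lean on these libraries where they do the work, as an engineer would, in place of code of your own. Each camera call takes 0.05 s, during which the arm holds its last target.

## Working session

There is one attempt and no reset: what is moved stays moved. The work goes in short steps, Python scripts to look and compute and a tool call to move; the robot and the scene stay as the last step left them, time stands still between calls to the robot, and variables do not carry over. Pictures are saved under pics/ and viewed, and the job is handed in when it is done.

Besides the shell and the picture viewer there is one more tool, called after "Request:" in YAML: its name, and indented under it one key for each argument. send_rows: Moves the arm, as the interface text tells. Its arguments: {"type":"object","properties":{"plan":{"type":"array","items":{"type":"array","items":{"type":"number"}}},"grip_force":{"type":"number"}},"required":["plan"]}

```bash
mkdir -p pics; python3 - <<'E'
from station import robot
import cv2
print({k:robot.get_obs()[k] for k in('time_s','tool_pos','ee_rot','ft_force','opening')})
for c in('scene','top'):
    s=robot.snapshot(c); cv2.imwrite(f'pics/{c}0.png',s['color']); print(c,s['fov_y'],s['cx'],s['cy'],s['pose'].round(3).tolist())
    for t in('feeder','plunger_top','round_pad','square_pad','disc_1','tape_ring','cutter'):
        print(t,[([round(v) for v in d['box']],round(d['p'],2)) for d in robot.spot_in(c,t)][:5])
E
```

```text
{'time_s': 0.0, 'tool_pos': array([0.19983599, 0.59160071, 0.22191158]), 'ee_rot': array([-0.69721187,  0.69827365, -0.11479884,  0.11458947]), 'ft_force': array([-0.5113314 ,  0.26237904, -0.49519773]), 'opening': 0.08762315526084401}
scene 55.406867388976764 282.89556714654657 214.38569287318597 [[-0.491, 0.693, -0.528, 1.04], [0.871, 0.394, -0.292, 0.283], [0.005, -0.604, -0.797, 0.877], [0.0, 0.0, 0.0, 1.0]]
feeder [([239, 270, 44, 59], 0.82), ([127, 259, 64, 57], 0.8), ([281, 178, 33, 62], 0.78), ([377, 201, 50, 72], 0.75)]
plunger_top [([232, 269, 16, 17], 0.7), ([277, 174, 19, 20], 0.68), ([108, 257, 12, 18], 0.68), ([384, 190, 18, 19], 0.51)]
round_pad [([207, 229, 49, 37], 0.7), ([301, 248, 44, 42], 0.58)]
square_pad [([299, 246, 45, 36], 0.84), ([289, 293, 35, 31], 0.28)]
disc_1 [([244, 251, 10, 11], 0.67)]
tape_ring [([288, 292, 33, 34], 0.74)]
cutter [([186, 265, 24, 38], 0.57)]
top 53.93498073101978 276.30840028006986 205.1917119842039 [[-0.027, -0.995, 0.096, 0.387], [-1.0, 0.026, -0.009, 0.015], [0.006, -0.096, -0.995, 1.057], [0.0, 0.0, 0.0, 1.0]]
feeder [([391, 91, 36, 55], 0.93), ([209, 287, 53, 84], 0.85), ([293, 134, 42, 60], 0.67), ([319, 250, 71, 78], 0.65), ([298, 150, 13, 14], 0.51)]
plunger_top [([201, 271, 18, 24], 0.59), ([314, 238, 16, 22], 0.5), ([292, 117, 12, 13], 0.43), ([397, 69, 15, 17], 0.43)]
round_pad [([354, 161, 42, 43], 0.58)]
square_pad [([258, 193, 37, 43], 0.57)]
disc_1 [([242, 140, 29, 22], 0.63)]
tape_ring [([244, 142, 29, 20], 0.72)]
cutter [([338, 114, 10, 34], 0.94)]
```

```bash
python3 - <<'E'
import cv2
a=cv2.imread('pics/scene0.png');b=cv2.imread('pics/top0.png')
cv2.imwrite('pics/s1.png',cv2.resize(a[120:360,60:460],None,fx=2,fy=2,interpolation=2))
cv2.imwrite('pics/t1.png',cv2.resize(b[40:340,140:480],None,fx=2,fy=2,interpolation=2))
E
```

```text
(no output)
```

View pics/s1.png

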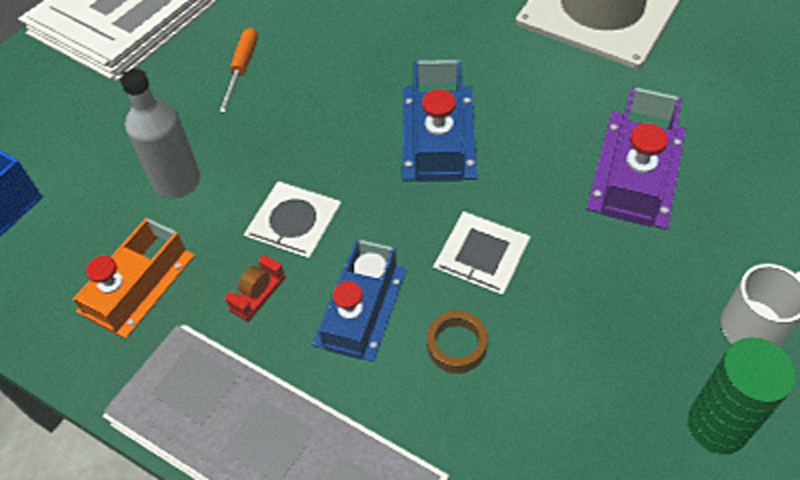

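View pics/t1.png

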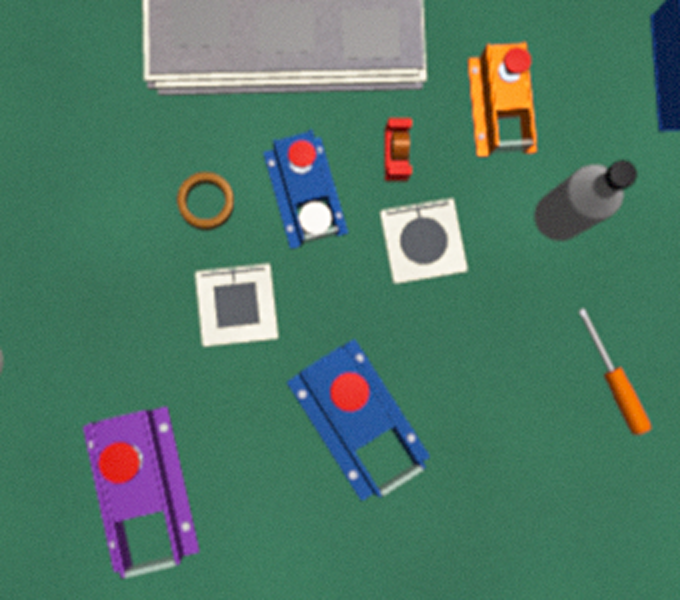

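The meant feeder is the small blue one (top px ≈ (295,135)), with white discs in the well. The round pad is at ≈ (352,160), and the tape ring and cutter flank the feeder.

```bash
cat > h.py <<'E'
from station import robot
import cv2,numpy as np
def snap(c):
    s=robot.snapshot(c); s['f']=210/np.tan(np.radians(s['fov_y']/2)); return s
def ray(s,u,v,z):
    d=s['pose'][:3,:3]@np.array([(u-s['cx'])/s['f'],(v-s['cy'])/s['f'],1]); o=s['pose'][:3,3]
    return o+d*(z-o[2])/d[2]
def proj(s,p):
    q=np.linalg.inv(s['pose'])@np.append(p,1); return q[:2]/q[2]*s['f']+[s['cx'],s['cy']]
def blobs(s,mask,roi,z):
    u0,u1,v0,v1=roi; m=np.zeros(mask.shape,np.uint8); m[v0:v1,u0:u1]=mask[v0:v1,u0:u1]
    n,l,st,ce=cv2.connectedComponentsWithStats(m,connectivity=8)
    return [(st[i][4],ce[i].round(1),ray(s,*ce[i],z).round(4)) for i in range(1,n) if st[i][4]>8]
def masks(s):
    h=cv2.cvtColor(s['color'],cv2.COLOR_BGR2HSV).astype(int); H,S,V=h[...,0],h[...,1],h[...,2]
    return dict(red=((H<8)|(H>172))&(S>150)&(V>90),white=(S<50)&(V>170),dark=(S<80)&(V<110),blue=(H>100)&(H<125)&(S>120)&(V>50))
E
python3 - <<'E'
from h import *
s=snap('top');m=masks(s)
print('red',blobs(s,m['red'],(270,320,100,130),.08))
print('disc3',blobs(s,m['white'],(280,315,135,160),.03))
for n,r in(('round',(325,378,135,185)),('square',(235,283,170,215))):
  print(n,blobs(s,m['dark'],r,0),blobs(s,m['white'],r,0))
print('blue',blobs(s,m['blue'],(265,320,100,170),.044))
s=snap('scene');m=masks(s)
print('red',blobs(s,m['red'],(215,250,255,285),.08))
print('disc3',blobs(s,m['white'],(230,265,235,262),.03))
print('round',blobs(s,m['dark'],(183,232,210,248),0))
E
```

```text
red [(np.int32(126), array([290.6, 116.5]), array([ 0.6967, -0.0343,  0.08  ]))]
disc3 [(np.int32(225), array([297.3, 149.1]), array([ 0.6275, -0.0513,  0.03  ]))]
round [(np.int32(369), array([351.5, 159.9]), array([ 0.6024, -0.1933,  0.    ]))] [(np.int32(937), array([351.5, 160.7]), array([ 0.6003, -0.1932,  0.    ]))]
square [(np.int32(356), array([257.9, 191.9]), array([0.5247, 0.0521, 0.    ]))] [(np.int32(977), array([257.8, 192.6]), array([0.5228, 0.0524, 0.    ]))]
blue [(np.int32(969), array([290.4, 132.7]), array([ 0.6665, -0.0344,  0.044 ]))]
red [(np.int32(151), array([233.3, 266.9]), array([ 0.6982, -0.0341,  0.08  ]))]
disc3 [(np.int32(19), array([247.1, 242. ]), array([ 0.5999, -0.0636,  0.03  ])), (np.int32(158), array([244.7, 252.2]), array([ 0.6283, -0.0527,  0.03  ]))]
round [(np.int32(328), array([206.1, 228.7]), array([ 0.6025, -0.1941,  0.    ]))]
```

Request:
send_rows:
  plan:
    - [3.1,-3.9,0.5,0,0,-3,0]
    - [3.1,-3.9,0.5,0,0,-3,0]
    - [3.1,-3.9,0.5,0,0,-3,0]
    - [3.1,-3.9,0.5,0,0,-3,0]
    - [3.1,-3.9,0,0,0,-3,0]
    - [3.1,-3.9,0,0,0,-3,0]
    - [3.1,-3.9,0,0,0,-3,0]
    - [3.1,-3.9,0,0,0,-3,0]
    - [3.1,-3.9,0,0,0,-3,0]
    - [3.1,-3.9,0,0,0,-3,0]
    - [3.1,-3.9,0,0,0,-3,0]
    - [3.1,-3.9,0,0,0,-3,0]
    - [3.1,-3.9,0,0,0,-3,0]
    - [3.1,-3.9,0,0,0,-3,0]
    - [3.1,-3.9,0,0,0,-4,0]
    - [3.2,-4.0,0,0,0,-4,0]
    - [0,0,0,0,0,0,0]
    - [0,0,0,0,0,0,0]
  grip_force: 20

```text
time_s: 3.15
tool_pos: [0.6964, -0.0326, 0.2422]
ee_rot: [-0.584, 0.584, -0.399, 0.398]
ft_force: [-0.5, 1.0, -0.1]
opening: 0.0006
```

Request:
send_rows:
  plan:
    - [0.1,-0.1,-4,0,0,0,0]
    - [0,0,-4,0,0,0,0]
    - [0,0,-4,0,0,0,0]
    - [0,0,-2,0,0,0,0]
    - [0,0,-1,0,0,0,0]
    - [0,0,0,0,0,0,0]
    - [0,0,0,0,0,0,0]

```text
time_s: 4.03
tool_pos: [0.699, -0.0339, 0.0943]
ee_rot: [0.584, -0.584, 0.398, -0.4]
ft_force: [-1.7, -0.2, 0.3]
opening: 0.0007
```

```bash
python3 - <<'E'
from h import *
print(robot.get_obs()['tool_pos'],robot.get_obs()['ft_force'])
a=snap('scene')['color'];b=snap('top')['color']
cv2.imwrite('pics/p1.png',np.hstack([cv2.resize(a[200:320,170:300],(390,360)),cv2.resize(b[80:200,230:360],(390,360))]))
E
```

```text
[ 0.69900319 -0.03385922  0.09425114] [-1.69345494 -0.15835374  0.3420599 ]
```

View pics/p1.png

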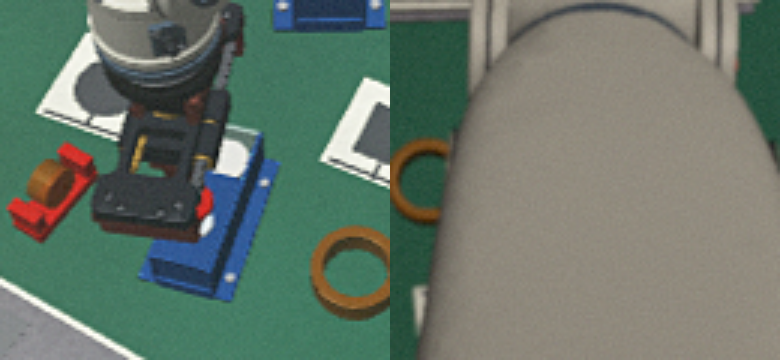

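Request:
send_rows:
  plan:
    - [0,0,-0.6,0,0,0,0]
    - [0,0,-0.6,0,0,0,0]
    - [0,0,-0.3,0,0,0,0]
    - [0,0,-0.3,0,0,0,0]
    - [0,0,-0.3,0,0,0,0]
    - [0,0,-0.3,0,0,0,0]
    - [0,0,-0.3,0,0,0,0]
    - [0,0,-0.3,0,0,0,0]
    - [0,0,-0.3,0,0,0,0]
    - [0,0,-0.3,0,0,0,0]
    - [0,0,-0.2,0,0,0,0]
    - [0,0,0,0,0,0,0]

```text
time_s: 5.62
tool_pos: [0.6981, -0.034, 0.0555]
ee_rot: [0.584, -0.584, 0.399, -0.399]
ft_force: [-3.0, 0.0, 8.0]
opening: 0.0007
```

Request:
send_rows:
  plan:
    - [0,0,-0.1,0,0,0,0]
    - [0,0,-0.1,0,0,0,0]
    - [0,0,-0.1,0,0,0,0]
    - [0,0,0,0,0,0,0]

```text
time_s: 6.12
tool_pos: [0.6983, -0.034, 0.0542]
ee_rot: [0.584, -0.584, 0.399, -0.399]
ft_force: [-6.3, -0.5, 19.7]
opening: 0.0004
```

```bash
python3 - <<'E'
from h import *
a=snap('scene')['color']
cv2.imwrite('pics/p2.png',cv2.resize(a[200:320,170:320],(750,600)))
E
```

```text
(no output)
```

View pics/p2.png

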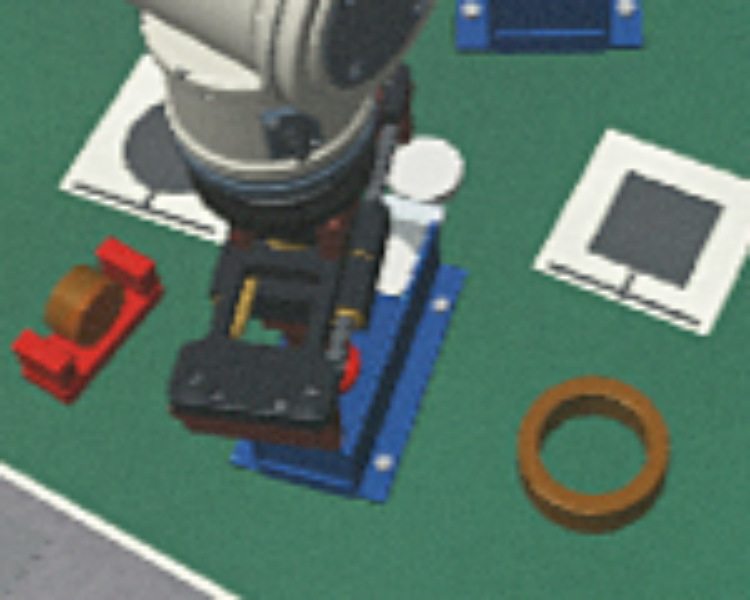

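The disc is out at ≈(425,168) in the picture, with the plunger on its stop. Releasing now and moving aside for a view.

Request:
send_rows:
  plan:
    - [0,0,0.6,0,0,0,0]
    - [0,0,0.8,0,0,0,0]
    - [0,0,1,0,0,0,0]
    - [0,0,1.6,0,0,0,0]
    - [0,0,3,0,0,0,0]
    - [0,0,4,0,0,0,0]
    - [0,0,2,0,0,0,0]
    - [-3,4,0,0,0,0,0.28]
    - [-3,4,0,0,0,0,0.28]
    - [-3,4,0,0,0,0,0.28]
    - [-3,4,0,0,0,0,0.28]
    - [-3,2,0,0,0,0,0.28]
    - [0,0,0,0,0,0,0.28]
    - [0,0,0,0,0,0,0.28]

```text
time_s: 7.92
tool_pos: [0.5486, 0.1459, 0.1818]
ee_rot: [0.584, -0.584, 0.399, -0.399]
ft_force: [0.5, -0.5, -0.0]
opening: 0.0242
```

```bash
python3 - <<'E'
from h import *
s=snap('top');t=snap('scene')
a=t['color'];b=s['color']
cv2.imwrite('pics/p3.png',np.hstack([cv2.resize(a[190:310,170:300],(390,360)),cv2.resize(b[90:210,250:380],(390,360))]))
print(robot.get_obs()['tool_pos'],robot.get_obs()['opening'])
print('red',blobs(s,masks(s)['red'],(270,320,100,130),.08),blobs(t,masks(t)['red'],(215,250,255,285),.08))
print(blobs(s,masks(s)['white'],(270,330,135,210),.01))
print(blobs(t,masks(t)['white'],(232,275,210,262),.01))
print('round',blobs(s,masks(s)['dark'],(325,378,135,185),0))
E
```

```text
[0.54896335 0.1454981  0.18168024] 0.024567417806943204
red [(np.int32(126), array([290.5, 116.5]), array([ 0.6969, -0.0341,  0.08  ]))] [(np.int32(151), array([233.3, 266.9]), array([ 0.6982, -0.0341,  0.08  ]))]
[(np.int32(194), array([297. , 149.4]), array([ 0.6314, -0.0517,  0.01  ])), (np.int32(185), array([304.8, 178. ]), array([ 0.5562, -0.0694,  0.01  ])), (np.int32(250), array([273. , 192.6]), array([0.5206, 0.0131, 0.01  ]))]
[(np.int32(154), array([254.2, 233.2]), array([ 0.557 , -0.0704,  0.01  ])), (np.int32(18), array([247. , 241.9]), array([ 0.5895, -0.0721,  0.01  ])), (np.int32(122), array([244.9, 253.5]), array([ 0.6214, -0.058 ,  0.01  ]))]
round [(np.int32(398), array([351.4, 159.9]), array([ 0.6022, -0.1932,  0.    ]))]
```

View pics/p3.png

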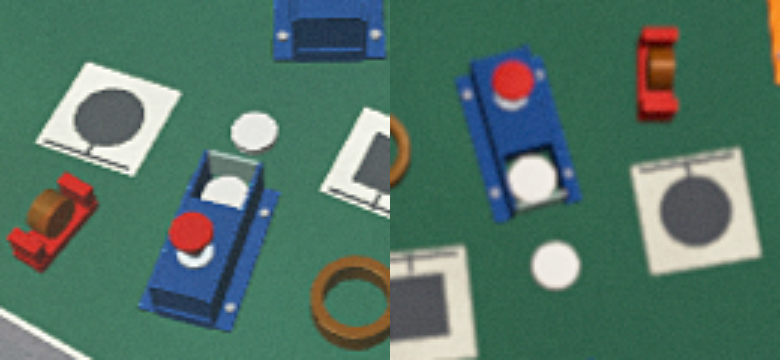

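Request:
send_rows:
  plan:
    - [-0.3,-4.1,-2,0,0,-1,0.28]
    - [-0.3,-4.1,-4,0,0,0,0.28]
    - [-0.3,-4.1,-4,0,0,0,0.28]
    - [-0.2,-4.1,-3,0,0,0,0.28]
    - [0,0,-2,0,0,0,0.28]
    - [0,0,0,0,0,0,0.28]
    - [0,0,0,0,0,0,0.28]

```text
time_s: 8.9
tool_pos: [0.5378, -0.0181, 0.0321]
ee_rot: [0.581, -0.58, 0.404, -0.404]
ft_force: [0.6, -1.2, 0.7]
opening: 0.0245
```

Request:
send_rows:
  plan:
    - [0,0,-1.4,0,0,0,0.28]
    - [0,0,-1.0,0,0,0,0.28]
    - [0,0,-0.2,0,0,0,0.28]
    - [0,0,0,0,0,0,0.28]

```text
time_s: 9.4
tool_pos: [0.5368, -0.0177, 0.0054]
ee_rot: [-0.58, 0.581, -0.404, 0.404]
ft_force: [0.3, -0.6, 0.6]
opening: 0.0248
```

Request:
send_rows:
  plan:
    - [0.35,-0.95,0,0,0,0,0.28]
    - [0.2,-0.5,0,0,0,0,0.28]
    - [0.2,-0.5,0,0,0,0,0.28]
    - [0.2,-0.5,0,0,0,0,0.28]
    - [0.2,-0.5,0,0,0,0,0.28]
    - [0.35,-0.95,0,0,0,0,0.28]
    - [0.35,-0.95,0,0,0,0,0.28]
    - [0.35,-0.95,0,0,0,0,0.28]
    - [0,0,0,0,0,0,0.28]

```text
time_s: 10.52
tool_pos: [0.5595, -0.0768, 0.0057]
ee_rot: [0.58, -0.58, 0.404, -0.404]
ft_force: [0.4, 0.3, -0.2]
opening: 0.0246
```

```bash
python3 - <<'E'
from h import *
t=snap('scene');s=snap('top')
a=t['color'];b=s['color']
cv2.imwrite('pics/p4.png',np.hstack([cv2.resize(a[190:310,170:300],(390,360)),cv2.resize(b[90:210,250:380],(390,360))]))
print(blobs(t,masks(t)['white'],(232,275,210,262),.01))
E
```

```text
[(np.int32(122), array([244.9, 253.5]), array([ 0.6214, -0.058 ,  0.01  ]))]
```

View pics/p4.png

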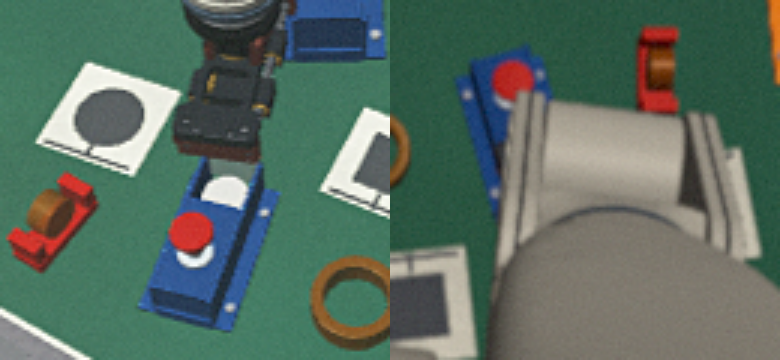

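Request:
send_rows:
  plan:
    - [0.35,-0.95,0,0,0,0,0.28]
    - [0.35,-0.95,0,0,0,0,0.28]
    - [0.35,-0.95,0,0,0,0,0.28]
    - [0.35,-0.95,0,0,0,0,0.28]
    - [0.35,-0.95,0,0,0,0,0.28]
    - [0.35,-0.95,0,0,0,0,0.28]
    - [0.35,-0.95,0,0,0,0,0.28]
    - [0.25,-0.65,0,0,0,0,0.28]
    - [0.15,-0.4,0,0,0,0,0.28]
    - [0.05,-0.2,0,0,0,0,0.28]
    - [0,0,0,0,0,0,0.28]

```text
time_s: 12.0
tool_pos: [0.5879, -0.1549, 0.0057]
ee_rot: [-0.58, 0.58, -0.404, 0.404]
ft_force: [0.4, 0.7, -0.1]
opening: 0.0247
```

```bash
python3 - <<'E'
from h import *
t=snap('scene');s=snap('top')
a=t['color'];b=s['color']
cv2.imwrite('pics/p5.png',np.hstack([cv2.resize(a[190:310,170:300],(390,360)),cv2.resize(b[90:210,280:410],(390,360))]))
E
```

```text
(no output)
```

View pics/p5.png

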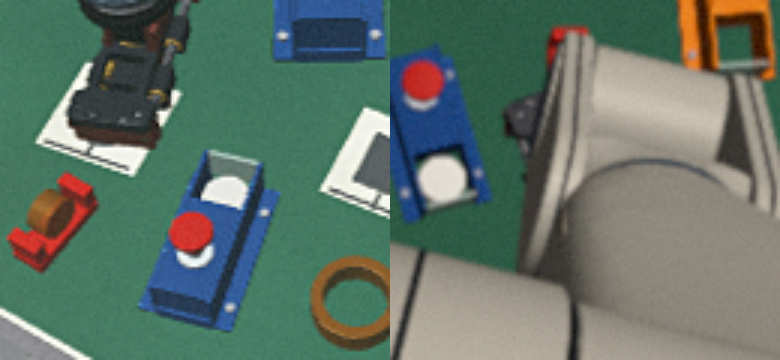

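Request:
send_rows:
  plan:
    - [0.2,-0.5,0,0,0,0,0.28]
    - [0.2,-0.4,0,0,0,0,0.28]
    - [0.1,-0.25,0,0,0,0,0.28]
    - [0,-0.1,0,0,0,0,0.28]
    - [0,0,0,0,0,0,0.28]

```text
time_s: 12.72
tool_pos: [0.593, -0.1675, 0.0057]
ee_rot: [0.58, -0.58, 0.404, -0.404]
ft_force: [-0.8, 0.1, 1.1]
opening: 0.0246
```

Request:
send_rows:
  plan:
    - [-0.2,0.5,0,0,0,0,0.28]
    - [-0.3,0.8,0,0,0,0,0.28]
    - [-0.7,1.8,0,0,0,0,0.28]
    - [0,0,4,0,0,0,0.28]
    - [0,0,4,0,0,0,0.28]
    - [-1,4,4,0,0,0,0.28]
    - [-1,5,0,0,0,0,0.28]
    - [-1,5,0,0,0,0,0.28]
    - [-1,5,0,0,0,0,0.28]
    - [0,5,0,0,0,0,0.28]
    - [0,4,0,0,0,0,0.28]
    - [0,0,0,0,0,0,0.28]

```text
time_s: 14.22
tool_pos: [0.5398, 0.1467, 0.1256]
ee_rot: [0.581, -0.581, 0.403, -0.403]
ft_force: [0.0, 0.2, 0.5]
opening: 0.0247
```

```bash
python3 - <<'E'
from h import *
t=snap('scene');s=snap('top')
a=t['color'];b=s['color']
cv2.imwrite('pics/p6.png',np.hstack([cv2.resize(a[190:310,170:300],(390,360)),cv2.resize(b[90:210,280:410],(390,360))]))
for q,r in((s,(325,378,135,185)),(t,(183,232,210,248))):
    print(blobs(q,masks(q)['white'],r,.01)); print(blobs(q,masks(q)['dark'],r,0))
print('red',blobs(s,masks(s)['red'],(270,320,100,130),.08),blobs(s,masks(s)['white'],(280,315,135,160),.02))
E
```

```text
[(np.int32(809), array([351.8, 161.9]), array([ 0.5951, -0.192 ,  0.01  ])), (np.int32(189), array([351.3, 159. ]), array([ 0.6027, -0.191 ,  0.01  ]))]
[(np.int32(170), array([351.5, 161.2]), array([ 0.5989, -0.1932,  0.    ]))]
[(np.int32(682), array([206.3, 228.7]), array([ 0.6072, -0.188 ,  0.01  ])), (np.int32(145), array([206. , 227.2]), array([ 0.6038, -0.1916,  0.01  ]))]
[(np.int32(159), array([206.2, 230.2]), array([ 0.6064, -0.191 ,  0.    ]))]
red [(np.int32(126), array([290.5, 116.5]), array([ 0.6969, -0.0341,  0.08  ]))] [(np.int32(198), array([297.1, 149.4]), array([ 0.6291, -0.0513,  0.02  ]))]
```

View pics/p6.png

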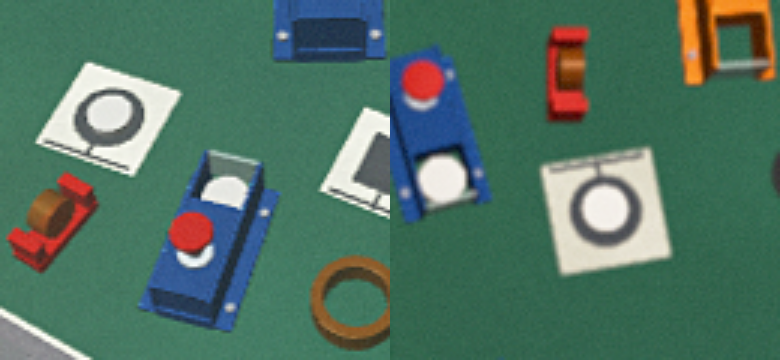

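```bash
python3 -c "
from station import robot
print(robot.hand_in())"
```

```text
the job is handed in; nothing more can be done
None
```

The white disc is out of the small blue feeder and lies on the round dark pad. The job was handed in at about 14 s; no verdict was reported.

**What I did:** I pressed the plunger slowly with the closed fingertips until it met its stop: tip at z = 54 mm, about 20 N. One disc came out and I let the plunger rise. I then slid the disc about 13 cm along the table between the two slightly open fingertips, without lifting it, and moved the arm clear.

**Last checks:**
- **Disc:** both cameras put its centre about 2 to 3 mm from the pad's centre, against a limit of 12 mm. In both pictures it looks flat, with a dark ring showing all round.
- **Plunger:** the red cap was back at its starting pixel position after the press and again at the end.
- **Feeder:** the top disc in the magazine looks flat and centred. It sits lower than before the press, as expected with one disc gone. The disc beneath it is hidden, so I couldn't check that one directly.
- **Bystanders:** the tape ring (last in view in one picture) and the cutter look unmoved. I didn't measure the flask, mug, screwdriver or green rolls, but nothing I did came near them.

No check failed or disagreed. The cameras' views of the disc were blocked while I pushed it, so its position was only confirmed after the arm moved away.

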